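Close down the lino printing table

ROBOT

A 6-joint arm with a two-finger parallel gripper is mounted at the origin on a cart in front of the work surface, level with it; the furniture and walls round the work are solid. World frame = base frame: x ahead of the robot, y to its left, z up, the work surface at z = 0. Lengths are in mm, angles in degrees, forces in N, time in s.
With the tool pointing down it reaches from about 300 to 850 mm from the base axis. Payload 4.2 kg.
Tool frame: the origin (TCP) lies at the very end of the fingers, on their centre line; the grasp point (between the pads) lies 19 mm behind it; z points along the fingers, y is the line along which they close (so a half turn about z gives the same grasp; the last joint's range is limited). The gripper opens to 91 mm and grips with 3 to 60 N. Pads are 32 mm wide; open, the fingers measure 118 mm over their backs; the gripper's body (76 mm by 178 mm) begins 60 mm behind the grasp point.
Start: joints at [-65.145, 18.312, 89.639, -0, 72.044, -1.146], TCP at [252.076, -516.818, 213.976] pointing down, gripper open.
Joint ranges: [-177.97, 177.97], [-48.28, 115.42], [12.27, 149.76], [-77.06, 257.06], [2.81, 150.46], [-146.56, 146.56]. Speed limits (degrees/s): [147.25, 147.25, 180, 180, 180, 180].

INTERFACE

Orientations are given as [roll, pitch, yaw] about the fixed x, y, z axes, in that order (R = Rz(yaw) Ry(pitch) Rx(roll)).
In Python, from workcell import env gives the robot as it stands.
- The arm moves only by the shell command python3 -m pendant 'ROWS' [FORCE]. ROWS is a JSON object of lists of equal length, an entry for each row: "translation": the shift along the tool's x, y, z in mm, a list of three; "roll": the turn about the tool's z in rad; "hand": the closure in counts, from 0 (fully open) to 255 (shut). In form: {"translation": [[dx, dy, dz], ...], "roll": [roll, ...], "hand": [hand, ...]}. A call has exactly 8 rows; each row shifts and turns the commanded pose from where the row before left it, along the tool's axes as they then stand; what a row does not reach is not made up. A row lasts 1/12 s, in which the tool goes at most 41.7 mm and 7.16 degrees, less where a joint would pass 70% of its speed; a pose out of reach is approached as far as the arm can. A call with a gripper value outside its range is refused whole. The fingers move at their own pace and stop on an object; FORCE is the grip in N (left out, the last holds). Time passes only in rows, so rows that do not move let the fingers close, or fill a call up. It gives the time, the measured TCP pose, the force, the opening and the grip force at its end, in the units of the state.
- env.state(): the state, without advancing time (a new reading comes with each control period).
- env.grab_frame(name): name is "scene" or "top"; returns a dict with "frame" (480x640x3 uint8, red, green, blue), "z_map" (480x640 float32, mm along the optical axis (not along the pixel's ray), 0 where there is no reading), "fx", "fy", "cx", "cy" (pixels), "dist" ([k1, k2, p1, p2, k3] as OpenCV has them; the pictures are not rectified), "pose" (4x4, takes a point from camera to world coordinates). Camera axes: x right, y down, z forward; pixel columns grow to the right and rows downward; lengths in mm; the calibration is good to about 2 mm. A picture is of the moment at which its call begins.
- env.job_done(): hands the job in; it is judged then, once.
Trained networks look in a picture, given as the dict that the camera call returned (one of the last four; its "shot" number tells which), for a name from the list of things; names that differ only in an ending like _2 or _b are one class to them, and where a whole thing is asked for, a point or a joint stands for the part that bears it (a point fixed in the world has none). Each returns a list of dicts, best first, with "score" (0 to 1); they miss things now and then, are a little off and sometimes report something else, mostly with a low value. They report only what shows in the picture. A call takes as long as a camera call. They do not tell look-alikes from the thing itself.
- env.recognise(picture, label): "rect" ([centre column, centre row, width, height] in pixels, round what is visible of it).
- env.regions_of(picture, label): "pixels" (480x640 bool, what is visible of it) and "rect" ([centre column, centre row, width, height] in pixels, round what is visible of it).
The state is a dict: "time_s": time; "qpos": joint angles; "qvel": joint speeds; "effort": joint torques, N m; "ee_pos": TCP position; "ee_rot": TCP orientation; "force": force on the tool from outside, world axes, zero at the start; "torque": the same for the moment, N m; "gripper_width": finger opening in mm; "gripper_force": force on a finger pad.
Only numpy, scipy, OpenCV 4.12 (cv2) and the standard library are available. Lean on these libraries where they do the work, as an engineer would, in place of code of your own. Each camera call takes 0.05 s, during which the arm holds its last target. There are 200 camera calls.

TASK

Close down the lino printing table: first put the stopper fully home in the upright ink flask so that nothing can fall in, then take the scraper and wipe all the lino offcuts off the white cutting board into its grey trough (only the scraper may touch the offcuts, not the fingers or a dabber). Hang the scraper and every ink dabber that is out by the eyes in their handles on the pegs of the rack, let go, and leave the ink bottle, the blue and the red paint bottle alone.

Things in the scene. Friction and masses are not known exactly. Their poses are not given: they have to be found in the camera images.
- stopper_head (a point): Tapered stopper, loose, standing upright on its narrow end, 50 tall: a black rubber cone 26 tall (diameter 27 at the foot, 35 at its top) under a red cylindrical head of diameter 54 and height 24, which is the part to grip. This point is the centre of the head, 38 above the stopper's foot; z up.
- stopper_seat (a point): Centre of the underside of the stopper's head, 12 below stopper_head; it meets the flask's rim when the stopper is fully home.
- flask_rim (a point): Centre of the mouth of the amber glass ink flask (loose, 0.4 kg, 105 tall, body diameter 86). The neck is 46 wide outside, 40 inside, 30 tall; z up. This point is 105 above the flask's foot. Fully home, the stopper's head stands 24 over the rim.
- board: Fixed lino cutting board: a white plate, 130 (x) between its low side fences, 180 long (y), top 24 above the table. Origin at table height under the plate's centre. Its own +y end is closed by a fence; the fences are 34 high, 9 above the plate. At its own -y end (plate edge at y = -90) it drops into a grey catch trough, y = -90 to -174, floor 4 and walls 34 above the table.
- chip0: Loose green lino offcut, 40 x 24 x 6, lying flat on the white plate at the start (may be absent); origin at the centre of its underside.
- chip1: Loose dark brown lino offcut, 40 x 26 x 6, lying flat on the white plate at the start (may be absent); origin at the centre of its underside.
- chip2: Loose green lino offcut, 40 x 24 x 6, lying flat on the white plate at the start (may be absent); origin at the centre of its underside.
- chip3: Loose dark brown lino offcut, 40 x 26 x 6, lying flat on the white plate at the start (may be absent); origin at the centre of its underside.
- scraper: Scraper, 0.22 kg, 150 tall, standing upright: aluminium and black rubber head 100 wide (own y) x 26 deep (x) x 33 tall with a flat underside, pale wooden handle. Same front and back. Origin at the centre of its underside, z up.
- scraper_eye (a point): Centre of the round eye, diameter 24, in the scraper's handle, 100 above its underside. The handle is an upright flat plate 44 wide (own y), 10 thick (own x, also the eye's axis); its solid top, 112 to 150 above the underside, is the part to grip across the thickness (middle 37 above this point). Axes are the tool's.
- dabber_red: Ink dabber with a red handle, 0.16 kg, 150 tall, standing upright: grey felt and wood foot 56 wide (own y) x 40 deep (x) x 29 tall (may be absent). Same front and back. Origin at the centre of its underside, z up.
- dabber_red_eye (a point): Centre of the round eye, diameter 24, in the dabber red's handle, 100 above its underside. The handle is an upright flat plate 44 wide (own y), 10 thick (own x, also the eye's axis); its solid top, 112 to 150 above the underside, is the part to grip across the thickness (middle 37 above this point). Axes are the tool's.
- dabber_blue: Ink dabber with a blue handle, 0.16 kg, 150 tall, standing upright: grey felt and wood foot 56 wide (own y) x 40 deep (x) x 29 tall (may be absent). Same front and back. Origin at the centre of its underside, z up.
- dabber_blue_eye (a point): Centre of the round eye, diameter 24, in the dabber blue's handle, 100 above its underside. The handle is an upright flat plate 44 wide (own y), 10 thick (own x, also the eye's axis); its solid top, 112 to 150 above the underside, is the part to grip across the thickness (middle 37 above this point). Axes are the tool's.
- dabber_yellow: Ink dabber with a yellow handle, 0.16 kg, 150 tall, standing upright: grey felt and wood foot 56 wide (own y) x 40 deep (x) x 29 tall (may be absent). Same front and back. Origin at the centre of its underside, z up.
- dabber_yellow_eye (a point): Centre of the round eye, diameter 24, in the dabber yellow's handle, 100 above its underside. The handle is an upright flat plate 44 wide (own y), 10 thick (own x, also the eye's axis); its solid top, 112 to 150 above the underside, is the part to grip across the thickness (middle 37 above this point). Axes are the tool's.
- peg0 (a point): Root of the first peg from the right (seen from the robot) at the rail's front face, on the peg's axis, 160 above the table. The peg is 8 thick and runs 77 along this point's -x, rising 5 towards its end, where a black ball 12 across ends 83 out. Axes are the fixed rack's (z up), its rail is 340 wide (y), 16 thick, top 165 above the table; pegs 90 apart.
- peg1 (a point): Root of the second peg from the right (seen from the robot) at the rail's front face, on the peg's axis, 160 above the table. The peg is 8 thick and runs 77 along this point's -x, rising 5 towards its end, where a black ball 12 across ends 83 out. Axes are the fixed rack's (z up), its rail is 340 wide (y), 16 thick, top 165 above the table; pegs 90 apart.
- peg2 (a point): Root of the third peg from the right (seen from the robot) at the rail's front face, on the peg's axis, 160 above the table. The peg is 8 thick and runs 77 along this point's -x, rising 5 towards its end, where a black ball 12 across ends 83 out. Axes are the fixed rack's (z up), its rail is 340 wide (y), 16 thick, top 165 above the table; pegs 90 apart.
- peg3 (a point): Root of the fourth peg from the right (seen from the robot) at the rail's front face, on the peg's axis, 160 above the table. The peg is 8 thick and runs 77 along this point's -x, rising 5 towards its end, where a black ball 12 across ends 83 out. Axes are the fixed rack's (z up), its rail is 340 wide (y), 16 thick, top 165 above the table; pegs 90 apart.
- flask: The flask as a body, origin at the centre of its underside; axes as its points.
- ink_bottle: Bystander: dark ink bottle with white cap, 43 x 44 x 92; origin at its foot.
- poster_blue: Bystander: blue paint bottle with white cap, 48 x 49 x 115; origin at its foot.
- poster_red: Bystander: red paint bottle with white cap, 56 x 57 x 140; origin at its foot.
Things that resemble listed ones, but are neither listed nor needed, are in the scene too. Of the things shaped like the scraper, the aluminium one is meant.

How it is judged:
By the outcome, as a careful person would: the job done as asked, in the order asked, and still so for the second after the job is handed in, with the robot touching nothing.
Of chip0, chip1, chip2, chip3 only 2 to 4 are there at a start; the rules pass over those that are not, and their reading is None.
Of dabber_red, dabber_blue, dabber_yellow only 2 to 3 are there at a start; the rules pass over those that are not, and their reading is None.
At some moment in a run one of flask, chip0, chip1, chip2, chip3 may be knocked a few centimetres aside while the robot is not near it.
It also fails if it takes over 192 s, if anything falls off the work surface, if the arm or the gripper's body presses on something with over 40 N, if the wrist force passes 120 N, or if a joint passes its speed limit or range.

## Working session

There is one attempt and no reset: what is moved stays moved. The work goes in short steps, Python scripts to look and compute and a shell command to move; the robot and the scene stay as the last step left them, time stands still between calls to the robot, and variables do not carry over. Pictures are saved under pics/ and viewed, at most 14 in all, crops included, and the job is handed in when it is done.

```bash
ls; mkdir -p pics; cat > h.py <<'E'
import numpy as np, cv2
from workcell import env
def cloud(p):
    z=p["z_map"]; K=np.array([[p["fx"],0,p["cx"]],[0,p["fy"],p["cy"]],[0,0,1.]])
    v,u=np.mgrid[0:480,0:640]
    n=cv2.undistortPoints(np.stack([u,v],-1).reshape(-1,1,2).astype(np.float64),K,np.array(p["dist"],float)).reshape(480,640,2)
    P=np.concatenate([n*z[...,None],z[...,None]],-1)
    T=np.array(p["pose"]); W=P@T[:3,:3].T+T[:3,3]
    W[z<=0]=np.nan
    return W
def save(p,name): cv2.imwrite("pics/"+name,p["frame"][...,::-1])
E
python3 - <<'E'
from h import *
for n in ("scene","top"):
    p=env.grab_frame(n); save(p,n+"0.png"); print(n,np.round(p["pose"],2).tolist(),p["fx"])
    np.save(n+"0.npy",cloud(p))
    W=cloud(p)
    for l in ["stopper_head","flask","board","chip0","chip1","chip2","chip3","scraper","dabber_red","dabber_blue","dabber_yellow","ink_bottle","poster_blue","poster_red","peg0"]:
        try:
            for r in env.regions_of(p,l)[:4]:
                m=r["pixels"]; q=W[m]; q=q[~np.isnan(q[:,0])]
                print(l,round(r["score"],2),np.round(r["rect"]).astype(int).tolist(),np.round(np.median(q,0)).tolist() if len(q) else None, np.round(np.percentile(q,98,axis=0)).tolist() if len(q) else None)
        except Exception as e: print(l,e)
print(env.state())
E
```

```text
pics
scene [[-0.89, -0.22, 0.4, 11.71], [-0.45, 0.4, -0.8, 1041.0], [0.02, -0.89, -0.46, 721.66], [0.0, 0.0, 0.0, 1.0]] 556.5136740495399
stopper_head 0.83 [387, 242, 26, 24] [425.0, -197.0, 42.0] [460.0, -182.0, 52.0]
stopper_head 0.69 [348, 193, 14, 31] [631.0, -424.0, 47.0] [703.0, -412.0, 92.0]
flask 0.57 [392, 215, 30, 40] [452.0, -316.0, 53.0] [493.0, -297.0, 104.0]
board 0.78 [329, 283, 88, 84] [475.0, 32.0, 23.0] [564.0, 151.0, 35.0]
chip0 0.67 [255, 247, 94, 126] [676.0, 78.0, 15.0] [805.0, 216.0, 167.0]
chip0 0.48 [349, 277, 10, 15] [444.0, -6.0, 30.0] [462.0, 9.0, 32.0]
chip1 0.67 [255, 247, 94, 126] [676.0, 78.0, 15.0] [805.0, 216.0, 167.0]
chip1 0.48 [349, 277, 10, 15] [444.0, -6.0, 30.0] [462.0, 9.0, 32.0]
chip2 0.67 [255, 247, 94, 126] [676.0, 78.0, 15.0] [805.0, 216.0, 167.0]
chip2 0.48 [349, 277, 10, 15] [444.0, -6.0, 30.0] [462.0, 9.0, 32.0]
chip3 0.67 [255, 247, 94, 126] [676.0, 78.0, 15.0] [805.0, 216.0, 167.0]
chip3 0.48 [349, 277, 10, 15] [444.0, -6.0, 30.0] [462.0, 9.0, 32.0]
scraper 0.71 [295, 326, 16, 83] [422.0, 294.0, 100.0] [448.0, 325.0, 151.0]
scraper 0.
[... 2733 characters left out ...]
0] [733.0, 210.0, 170.0]
{'time_s': 1.6, 'qpos': array([-6.51449765e+01,  1.83100157e+01,  8.96395741e+01,  1.31066267e-03,
        7.20452875e+01, -1.14428500e+00]), 'qvel': array([-0.0424435 , -0.01687815,  0.00798478, -0.03414764,  0.02069595,
       -0.00187448]), 'effort': array([ 7.15583101e-04, -4.12350154e+01, -2.32228231e+01,  7.27912551e-02,
        3.77953739e-02, -3.56320243e-05]), 'ee_pos': array([ 252.07987911, -516.80051202,  213.99093439]), 'ee_rot': array([ 1.79994853e+02, -1.14431941e-03,  2.59989045e+01]), 'force': array([0.62380569, 0.07763831, 0.32196562]), 'torque': array([-0.0191558 , -0.00755692, -0.01614272]), 'gripper_force': 0.0, 'gripper_width': 91.24006174227246}
```

```bash
python3 - <<'E'
import cv2,numpy as np
a=cv2.imread("pics/top0.png")[150:350,130:480]; cv2.imwrite("pics/t0c.png",cv2.resize(a,None,fx=2.28,fy=2.28,interpolation=3))
a=cv2.imread("pics/scene0.png")[160:430,130:430]; cv2.imwrite("pics/s0c.png",cv2.resize(a,None,fx=2.2,fy=2.2,interpolation=3))
E
```

```text
(no output)
```

View pics/t0c.png

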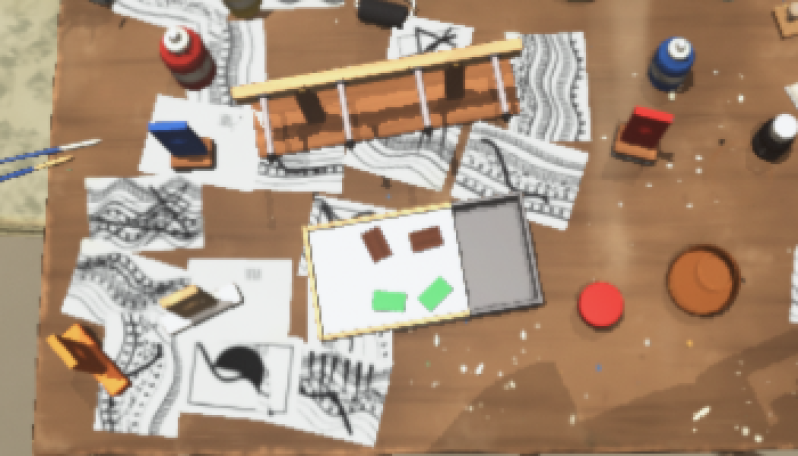

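View pics/s0c.png

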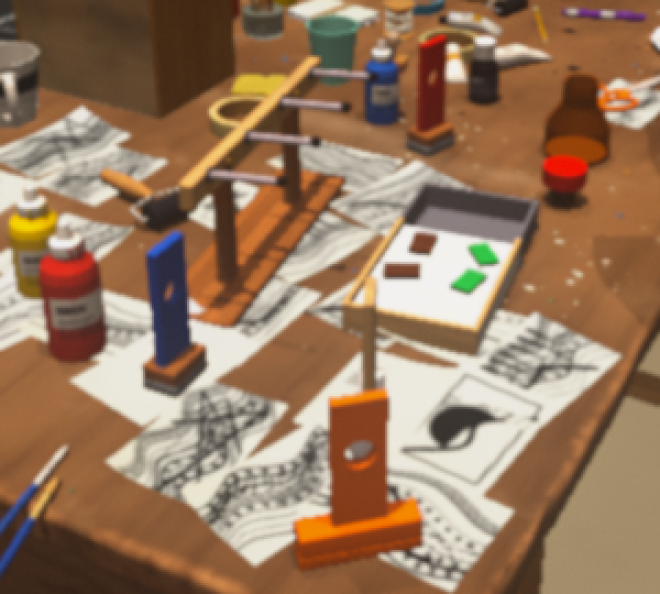

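Top crop: the red stopper is at (600,303), the amber flask at (702,280) and the board with 4 chips at (430,265). The aluminium scraper is at (200,300) and the orange decoy at (90,360). The red dabber is at (640,135), the blue one at (180,145), and there is no yellow one. Lookalikes for the first reach, in full-frame pixels: stopper (394,284), with the caps of the ink bottle (470,205) and the paint bottles as rivals. The red head is the one that fits the description.

```bash
cat >> h.py <<'E'
def pts(W,x,y,r,z0,z1):
    m=(np.hypot(W[...,0]-x,W[...,1]-y)<r)&(W[...,2]>z0)&(W[...,2]<z1)
    return W[m]
def circ(q):
    return cv2.minEnclosingCircle(q[:,:2].astype(np.float32))
def rect(q):
    (c,s,a)=cv2.minAreaRect(q[:,:2].astype(np.float32)); return np.round(c,1).tolist(),np.round(s,1).tolist(),round(a,1)
E
python3 - <<'E'
from h import *
for n in ("scene","top"):
    W=np.load(n+"0.npy"); print(n)
    q=pts(W,427,-209,45,44,60); print("stop",circ(q),np.median(q[:,2]),len(q))
    q=pts(W,454,-333,60,98,112); print("rim",circ(q),np.median(q[:,2]),len(q))
    q=pts(W,454,-333,80,5,70); print("flask",circ(q),len(q), np.percentile(q,[2,98],axis=0).round())
    for k,(x,y) in dict(scr=(425,285),red=(635,-255),blue=(625,300)).items():
        q=pts(W,x,y,60,118,160); print(k,"top",rect(q),"z",np.percentile(q[:,2],[5,95]).round(),len(q))
        q=pts(W,x,y,75,8,31); print("  foot",rect(q),len(q))
    q=pts(W,690,50,260,158,180); print("railtop",rect(q),np.median(q[:,2]),len(q))
    q=pts(W,690,50,260,140,157); print("pegs?",rect(q),len(q))
    q=pts(W,480,20,190,22,40); print("board",rect(q),len(q), np.median(q[:,2]))
    q=pts(W,480,20,190,2,40); print("board+tr",rect(q),len(q))
E
```

```text
scene
stop ((427.9900817871094, -206.34017944335938), 29.004215240478516) 49.271139059503525 175
rim ((461.38348388671875, -337.1038818359375), 26.953083038330078) 101.95009331158928 84
flask ((458.2956848144531, -333.75244140625), 43.31636047363281) 629 [[ 419. -347.    8.]
 [ 494. -296.   68.]]
scr top ([429.5, 277.0], [10.0, 46.3], 25.2) z [121. 151.] 166
  foot ([420.9, 275.9], [73.3, 102.3], 8.1) 66
red top ([634.4, -263.5], [50.7, 17.5], 73.4) z [120. 150.] 157
  foot ([632.3, -236.3], [55.6, 104.8], 5.8) 213
blue top ([627.5, 296.1], [15.1, 49.4], 1.5) z [120. 151.] 308
  foot ([613.9, 286.9], [95.0, 131.0], 47.7) 407
railtop ([648.4, 48.8], [99.8, 338.3], 9.6) 164.49326456846944 1018
pegs? ([666.7, 99.9], [415.2, 124.8], 85.2) 440
board ([482.1, 7.5], [143.9, 282.5], 9.1) 2908 25.65938311696931
board+tr ([478.2, 31.4], [378.7, 356.1], 10.2) 6931
top
stop ((427.9852294921875, -210.5403289794922), 27.104751586914062) 50.02662936920137 301
rim ((458.2661437988281, -338.86163330078125), 23.429489135742188) 103.83814254839069 78
flask ((454.7521057128906, -333.1928405761719), 79.55609893798828) 668 [[ 393. -391.    5.]
 [ 508. -274.   69.]]
scr top ([428.5, 274.9], [10.6, 42.6], 25.3) z [123. 153.] 113
  foot ([420.0, 288.9], [137.2, 119.9], 82.0) 159
red top ([634.7, -266.1], [43.3, 11.3], 76.1) z [121. 154.] 123
  foot ([645.1, -248.6], [95.6, 146.0], 25.0) 195
blue top ([627.7, 295.7], [11.7, 46.8], 0.5) z [120. 154.] 129
  foot ([626.6, 295.8], [142.4, 139.1], 66.1) 291
railtop ([649.4, 45.6], [100.4, 340.9], 9.5) 165.6036800822144 1207
pegs? ([667.3, 98.2], [416.5, 125.6], 84.8) 290
board ([481.4, 5.7], [143.0, 276.7], 9.2) 3098 26.86235936013486
board+tr ([479.7, 19.1], [375.0, 376.9], 45.0) 8809
```

```bash
python3 -m pendant '{"translation":[[29.3,-19.9,0],[29.3,-19.9,0],[29.3,-19.9,0],[29.3,-19.9,0],[29.3,-19.9,0],[29.3,-19.9,0],[29.3,-19.9,0],[29.3,-19.9,0]],"roll":[0,0,0,0,0,0,0,0],"hand":[0,0,0,0,0,0,0,0]}' 20; python3 -m pendant '{"translation":[[29.3,-19.9,0],[29.3,-19.9,0],[0,0,15],[0,0,15],[0,0,15],[0,0,15],[0,0,0],[0,0,0]],"roll":[0,0,-0.1,-0.1,-0.1,-0.1,-0.1,-0.1],"hand":[0,0,0,0,0,0,0,0]}'
python3 - <<'E'
import cv2
a=cv2.imread("pics/top0.png")[230:330,360:490]; cv2.imwrite("pics/t0st.png",cv2.resize(a,None,fx=5,fy=5,interpolation=3))
E
```

```text
time_s: 2.27
ee_pos: [393.5, -269.4, 214.2]
ee_rot: [180.0, -0.0, 26.0]
force: [0.4, -0.3, -0.3]
gripper_width: 91.3
gripper_force: 0.0
time_s: 2.93
ee_pos: [427.6, -209.1, 153.0]
ee_rot: [-179.9, 0.0, 60.7]
force: [0.2, 0.8, 0.7]
gripper_width: 91.5
gripper_force: 0.0
```

View pics/t0st.png

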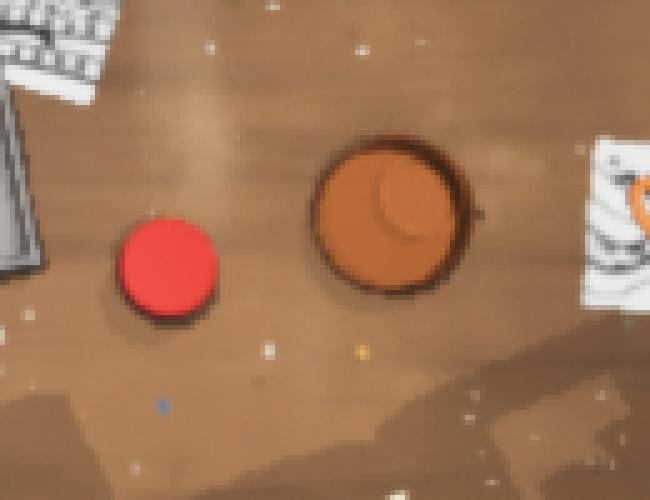

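The crop shows the red stopper at (168,268) and the flask beside it with its neck at (420,200), so the choice holds. I'll descend and grip.

```bash
python3 -m pendant '{"translation":[[0,0,26],[0,0,26],[0,0,26],[0,0,26],[0,0,16],[0,0,10],[0,0,0],[0,0,0]],"roll":[0,0,0,0,0,0,0,0],"hand":[0,0,0,0,0,0,0,0]}' 20; python3 -m pendant '{"translation":[[0,0,0],[0,0,0],[0,0,0],[0,0,0],[0,0,0],[0,0,0],[0,0,0],[0,0,0]],"roll":[0,0,0,0,0,0,0,0],"hand":[255,255,255,255,255,255,255,255]}' 20; python3 -m pendant '{"translation":[[0,0,-10],[0,0,-25],[0,0,-25],[0,0,-25],[0,0,-25],[0,0,-15],[0,0,0],[0,0,0]],"roll":[0,0,0,0,0,0,0,0],"hand":[255,255,255,255,255,255,255,255]}' 20
python3 - <<'E'
from h import *
for n in ("scene","top"):
    p=env.grab_frame(n); W=cloud(p); save(p,n+"1.png")
    for r in env.regions_of(p,"flask")[:2]:
        print(n,round(r["score"],2),r["rect"])
    q=pts(W,455,-335,60,97,108); 
    print("rim",circ(q),np.percentile(q,[0,5,50,95,100],axis=0).round(1).tolist(),len(q))
    q=pts(W,457,-335,60,4,60); print(circ(q),rect(q))
E
```

```text
time_s: 3.6
ee_pos: [428.2, -209.5, 23.8]
ee_rot: [-180.0, 0.0, 60.4]
force: [0.2, -0.1, 0.1]
gripper_width: 91.2
gripper_force: 0.0
time_s: 4.27
ee_pos: [428.3, -209.6, 24.2]
ee_rot: [180.0, 0.0, 60.4]
force: [-1.1, 0.7, 2.6]
gripper_width: 53.3
gripper_force: 20.0
time_s: 4.93
ee_pos: [428.3, -209.6, 149.0]
ee_rot: [179.9, 0.0, 60.4]
force: [-0.3, -0.4, -0.7]
gripper_width: 53.5
gripper_force: 20.0
scene 0.63 [391.7, 219.1, 31.8, 26.3]
scene 0.43 [208.9, 305.0, 31.2, 78.7]Traceback (most recent call last):
  File "<stdin>", line 7, in <module>
    return _quantile_unchecked(
        a, q, axis, out, overwrite_input, method, keepdims, weights)
    return _ureduce(a,
                    func=_quantile_ureduce_func,
    ...<5 lines>...
                    overwrite_input=overwrite_input,
                    method=method)
    r = func(a, **kwargs)
    result = _quantile(arr,
                       quantiles=q,
    ...<2 lines>...
                       out=out,
                       weights=wgt)
    slices_having_nans = np.isnan(arr[-1, ...])
                                  ~~~^^^^^^^^^
IndexError: index -1 is out of bounds for axis 0 with size 0
```

```bash
python3 - <<'E'
from h import *
W0=np.load("top0.npy")
p=env.grab_frame("top"); W1=cloud(p); save(p,"top1.png")
np.save("top1.npy",W1)
for W in (W0,W1):
    for a,b in ((99,110),(10,72)):
        q=pts(W,455,-335,75,a,b); print(a,len(q))
        if len(q)>5: print(circ(q),np.percentile(q,[0,50,100],axis=0).round(1).tolist())
f=p["frame"][220:330,350:490,::-1]; cv2.imwrite("pics/t1c.png",cv2.resize(f,None,fx=5,fy=5,interpolation=3))
E
```

```text
99 68
((458.2661437988281, -338.86163330078125), 23.429489135742188) [[435.3, -360.9, 99.4], [458.1, -338.1, 103.8], [481.7, -316.2, 109.2]]
10 502
((462.96978759765625, -333.9449157714844), 48.70566177368164) [[415.6, -380.1, 10.0], [444.2, -321.5, 53.0], [506.1, -297.0, 72.0]]
99 1
10 62
((451.3468933105469, -340.7305603027344), 41.51853561401367) [[423.1, -380.4, 10.2], [437.0, -367.4, 49.6], [464.9, -301.0, 67.5]]
```

View pics/t1c.png

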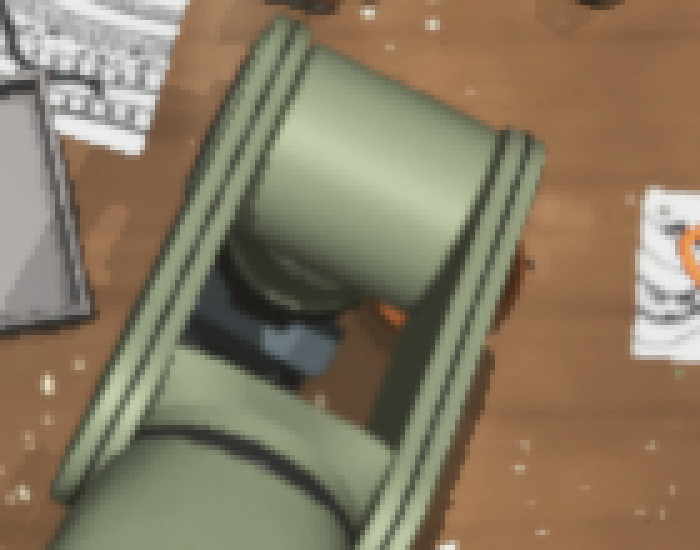

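The arm covers the stopper and flask from above, but the flask edge at (525,265) hasn't shifted. I'll move over the rim at about (459,-338).

```bash
python3 -m pendant '{"translation":[[-12,11.2,0],[-20,18.7,0],[-20,18.7,0],[-20,18.7,0],[-16.6,15.4,0],[-8,7.5,0],[0,0,0],[0,0,0]],"roll":[0,0,0,0,0,0,0,0],"hand":[255,255,255,255,255,255,255,255]}' 20; python3 - <<'E'
from h import *
for n in ("scene","top"):
    p=env.grab_frame(n); W=cloud(p); save(p,n+"2.png")
    for a,b in ((10,72),(96,110)):
        q=pts(W,457,-335,75,a,b); print(n,a,len(q))
        if len(q)>5: print(circ(q),np.percentile(q,[0,50,100],axis=0).round(1).tolist())
    f=p["frame"][...,::-1]; f=f[170:290,330:460] if n=="scene" else f[210:330,380:510]
    cv2.imwrite(f"pics/{n}2c.png",cv2.resize(f,None,fx=4,fy=4,interpolation=3))
cv2.imwrite("pics/c2.png",np.hstack([cv2.resize(cv2.imread(f"pics/{n}2c.png"),(390,360)) for n in ("scene","top")]))
E
```

```text
time_s: 5.75
ee_pos: [458.1, -337.2, 147.7]
ee_rot: [-179.8, -0.1, 60.3]
force: [-0.2, -0.1, -0.1]
gripper_width: 53.2
gripper_force: 20.0
scene 10 640
((457.3559875488281, -331.9765930175781), 42.95193099975586) [[416.6, -358.3, 10.2], [448.8, -309.4, 42.7], [499.9, -291.1, 71.9]]
scene 96 96
((460.7784118652344, -337.1354064941406), 28.525726318359375) [[437.4, -364.7, 96.3], [458.8, -331.3, 101.3], [482.6, -311.1, 108.6]]
top 10 123
((471.0872802734375, -316.91326904296875), 33.440528869628906) [[442.8, -334.8, 11.5], [473.3, -306.5, 52.2], [499.5, -291.6, 70.3]]
top 96 0
```

View pics/c2.png

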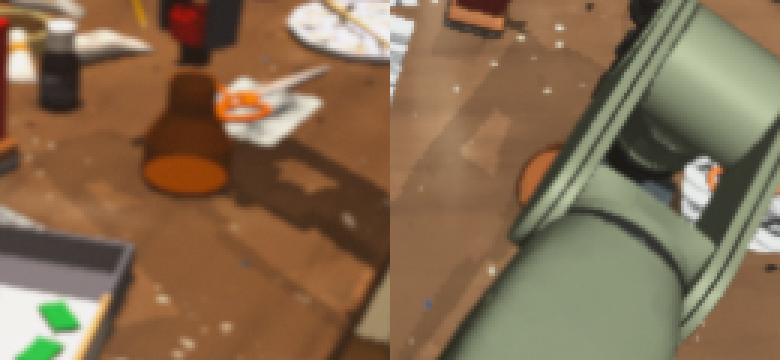

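The scene crop shows the stopper at (188,25), centred over the neck at (191,75), and the flask unmoved. I'll descend.

```bash
python3 -m pendant '{"translation":[[0,0,8],[0,0,8],[0,0,6],[0,0,5],[0,0,3],[0,0,3],[0,0,0],[0,0,0]],"roll":[0,0,0,0,0,0,0,0],"hand":[255,255,255,255,255,255,255,255]}' 20
```

```text
time_s: 6.52
ee_pos: [458.9, -338.1, 115.9]
ee_rot: [180.0, 0.0, 60.4]
force: [0.2, 0.2, -1.2]
gripper_width: 53.5
gripper_force: 20.0
```

```bash
python3 -m pendant '{"translation":[[0,0,3],[0,0,3],[0,0,3],[0,0,2],[0,0,1],[0,0,1],[0,0,1],[0,0,0]],"roll":[0,0,0,0,0,0,0,0],"hand":[255,255,255,255,255,255,255,255]}' 20
```

```text
time_s: 7.18
ee_pos: [458.7, -338.0, 103.1]
ee_rot: [180.0, 0.0, 60.4]
force: [-2.6, 1.0, 5.5]
gripper_width: 53.2
gripper_force: 20.0
```

```bash
python3 -m pendant '{"translation":[[0,0,0.5],[0,0,0.5],[0,0,0.5],[0,0,0],[0,0,0],[0,0,0],[0,0,0],[0,0,0]],"roll":[0,0,0,0,0,0,0,0],"hand":[255,255,255,255,255,255,255,255]}' 20;  python3 -m pendant '{"translation":[[0,0,0],[0,0,0],[0,0,0],[0,0,0],[0,0,0],[0,0,0],[0,0,-20],[0,0,-30]],"roll":[0,0,0,0,0,0,0,0],"hand":[0,0,0,0,0,0,0,0]}';  python3 -m pendant '{"translation":[[0,0,-35],[0,0,-35],[0,0,-35],[0,0,0],[0,0,0],[0,0,0],[0,0,0],[0,0,0]],"roll":[0,0,0,-0.11,-0.11,-0.11,-0.11,-0.11],"hand":[0,0,0,0,0,0,0,0]}'
```

```text
time_s: 7.85
ee_pos: [458.8, -338.1, 103.0]
ee_rot: [179.9, 0.0, 60.4]
force: [-4.6, 2.3, 13.9]
gripper_width: 53.4
gripper_force: 20.0
time_s: 8.52
ee_pos: [457.0, -336.7, 147.9]
ee_rot: [-179.6, -0.1, 60.4]
force: [0.7, -0.2, -0.1]
gripper_width: 90.9
gripper_force: 0.0
time_s: 9.18
ee_pos: [458.8, -338.0, 255.3]
ee_rot: [-180.0, -0.0, 92.2]
force: [-0.3, -0.4, 0.5]
gripper_width: 91.3
gripper_force: 0.0
```

```bash
python3 -m pendant '{"translation":[[38,0,0],[38,-0.5,0],[38,-0.5,0],[38,-0.5,0],[38,-0.5,0],[38,-0.5,0],[38,-0.5,0],[38,-0.5,0]],"roll":[0,0,0,0,0,0,0,0],"hand":[0,0,0,0,0,0,0,0]}';python3 -m pendant '{"translation":[[38,0,0],[38,-0.5,0],[38,-0.5,0],[38,-0.5,0],[38,-0.5,0],[38,-0.5,0],[38,-0.5,0],[38,-0.5,0]],"roll":[0,0,0,0,0,0,0,0],"hand":[0,0,0,0,0,0,0,0]}'; python3 - <<'E'
from h import *
for n in ("scene","top"):
    p=env.grab_frame(n); W=cloud(p); save(p,n+"3.png")
    q=pts(W,458,-337,75,122,135); print(n,"stopper",len(q),circ(q) if len(q) else 0,np.median(q[:,2]) if len(q) else 0)
    q=pts(W,458,-337,90,10,72); print("flask",circ(q))
    q=pts(W,429,276,60,118,160); print("scr",rect(q) if len(q)>5 else len(q))
    q=pts(W,690,50,260,159,180); print("railtop",rect(q),np.median(q[:,2]),len(q))
    q=pts(W,480,20,190,33,39); print("fences",rect(q),len(q))
    for r in env.regions_of(p,"chip0")[:5]:
        a=W[r["pixels"]]; a=a[~np.isnan(a[:,0])]; print("chip",round(r["score"],2),np.round(r["rect"]).tolist(),np.median(a,0).round() if len(a) else 0)
E
python3 - <<'E'
import cv2,numpy as np
a=cv2.imread("pics/top3.png")[170:310,200:480]; cv2.imwrite("pics/t3c.png",cv2.resize(a,None,fx=2.85,fy=2.85,interpolation=3))
E
```

```text
time_s: 9.85
ee_pos: [444.8, -32.7, 255.5]
ee_rot: [180.0, 0.0, 91.9]
force: [1.1, 0.1, 0.2]
gripper_width: 91.1
gripper_force: 0.0
time_s: 10.52
ee_pos: [431.3, 271.3, 255.4]
ee_rot: [180.0, 0.0, 91.9]
force: [1.8, 1.0, 0.1]
gripper_width: 91.4
gripper_force: 0.0
scene stopper 142 ((460.9205017089844, -337.0), 28.980764389038086) 128.11617184777236
flask ((457.9023742675781, -332.6076354980469), 42.63938522338867)
scr ([429.3, 277.5], [10.1, 46.7], 25.3)
railtop ([646.8, 60.9], [99.4, 311.2], 9.6) 164.58397784077567 766
fences ([481.4, 8.4], [141.9, 278.0], 9.0) 259
chip 0.64 [313.0, 281.0, 21.0, 6.0] [508.  66.  29.]
chip 0.59 [322.0, 270.0, 12.0, 14.0] [513.   4.  30.]
chip 0.53 [342.0, 288.0, 17.0, 13.0] [437.  52.  29.]
chip 0.43 [350.0, 276.0, 9.0, 13.0] [444.  -6.  30.]
top stopper 328 ((458.6060485839844, -337.69024658203125), 27.139142990112305) 128.82361661348045
flask ((453.1646423339844, -331.6155700683594), 48.339027404785156)
scr ([432.7, 266.0], [10.3, 23.3], 31.3)
railtop ([649.3, 45.2], [100.2, 339.8], 9.7) 165.5369168737875 1189
fences ([481.0, 5.6], [142.3, 275.6], 9.1) 432
chip 0.71 [317.0, 256.0, 14.0, 12.0] [513.  -0.  29.]
chip 0.69 [294.0, 258.0, 13.0, 17.0] [507.  60.  30.]
chip 0.58 [321.0, 279.0, 23.0, 14.0] [444. -10.  30.]
```

View pics/t3c.png

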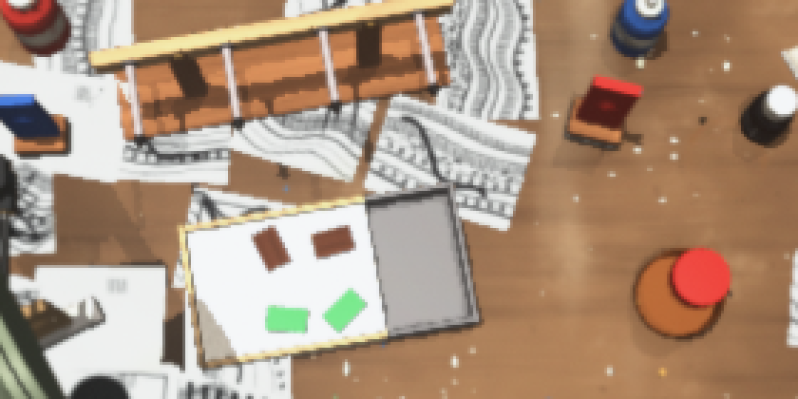

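The top crop shows the stopper home on the flask at (700,278), head top measured at 128.8 where 129 is expected. The board has four chips (270,248), (333,241), (288,319), (345,310), and the aluminium scraper is at (50,315). Next I grip the scraper.

```bash
python3 -m pendant '{"translation":[[3.8,-2.7,0],[0,0,0],[0,0,0],[0,0,0],[0,0,0],[0,0,25],[0,0,25],[0,0,25]],"roll":[0,-0.1,-0.1,-0.1,-0.107,0,0,0],"hand":[0,0,0,0,0,0,0,0]}';python3 -m pendant '{"translation":[[0,0,25],[0,0,20],[0,0,10],[0,0,8],[0,0,0],[0,0,0],[0,0,0],[0,0,0]],"roll":[0,0,0,0,0,0,0,0],"hand":[0,0,0,0,0,0,0,0]}'; python3 -m pendant '{"translation":[[0,0,0],[0,0,0],[0,0,0],[0,0,0],[0,0,0],[0,0,0],[0,0,0],[0,0,0]],"roll":[0,0,0,0,0,0,0,0],"hand":[255,255,255,255,255,255,255,255]}' 45;python3 -m pendant '{"translation":[[0,0,0],[0,0,0],[0,0,0],[0,0,0],[0,0,0],[0,0,0],[0,0,0],[0,0,0]],"roll":[0,0,0,0,0,0,0,0],"hand":[255,255,255,255,255,255,255,255]}' 45;
```

```text
time_s: 11.38
ee_pos: [429.3, 271.7, 180.2]
ee_rot: [179.9, -0.0, 115.1]
force: [0.0, 0.8, 0.8]
gripper_width: 91.4
gripper_force: 0.0
time_s: 12.05
ee_pos: [429.7, 273.4, 118.6]
ee_rot: [179.9, -0.0, 115.2]
force: [0.0, -0.7, 0.5]
gripper_width: 91.4
gripper_force: 0.0
time_s: 12.72
ee_pos: [429.0, 273.1, 117.4]
ee_rot: [-180.0, 0.0, 115.2]
force: [-0.5, -0.0, 0.5]
gripper_width: 40.5
gripper_force: 0.0
time_s: 13.38
ee_pos: [428.9, 273.0, 117.3]
ee_rot: [-180.0, 0.0, 115.2]
force: [-0.8, 0.1, -0.6]
gripper_width: 9.8
gripper_force: 45.0
```

```bash
python3 -m pendant '{"translation":[[0,0,-8],[0,0,-20],[0,0,-20],[0,0,-16],[-33.2,-7.9,0],[-33.2,-7.9,0],[-33.2,-7.9,0],[-33.2,-7.9,0]],"roll":[0,0,0,0,0,0,0,0],"hand":[255,255,255,255,255,255,255,255]}';python3 -m pendant '{"translation":[[-33.2,-7.9,0],[0,0,0],[0,0,0],[0,0,0],[0,0,0],[0,0,0],[0,0,0],[0,0,0]],"roll":[0,-0.1,-0.1,-0.1,-0.1,-0.1,-0.1,-0.1],"hand":[255,255,255,255,255,255,255,255]}';python3 -m pendant '{"translation":[[0,0,0],[0,0,0],[0,0,0],[0,0,0],[0,0,0],[0,0,0],[0,0,0],[0,0,0]],"roll":[-0.1,-0.1,-0.1,-0.1,-0.1,-0.09,0,0],"hand":[255,255,255,255,255,255,255,255]}'; python3 - <<'E'
from h import *
for n in ("scene","top"):
    p=env.grab_frame(n); W=cloud(p); save(p,n+"4.png")
    q=pts(W,480,20,170,21,26.5); print("plate z",np.median(q[:,2]),len(q))
    q=pts(W,463,106,75,40,105); print("scraper",rect(q),np.percentile(q[:,2],[1,99]))
    for r in env.regions_of(p,"chip0")[:5]:
        a=W[r["pixels"]]; a=a[~np.isnan(a[:,0])]; print("chip",round(r["score"],2),np.round(r["rect"]).tolist(),np.median(a,0).round() if len(a) else 0)
a=cv2.imread("pics/scene4.png")[190:350,230:430]; cv2.imwrite("pics/s4c.png",cv2.resize(a,None,fx=3.5,fy=3.5,interpolation=3))
E
```

```text
time_s: 14.05
ee_pos: [456.8, 138.2, 181.9]
ee_rot: [180.0, 0.0, 115.3]
force: [0.8, -0.5, -2.2]
gripper_width: 9.4
gripper_force: 45.0
time_s: 14.72
ee_pos: [463.7, 106.0, 181.8]
ee_rot: [-180.0, -0.0, 155.6]
force: [-0.3, 0.3, -2.0]
gripper_width: 9.6
gripper_force: 45.0
time_s: 15.38
ee_pos: [463.8, 106.1, 181.7]
ee_rot: [-180.0, -0.0, -171.0]
force: [0.2, -0.1, -1.4]
gripper_width: 9.6
gripper_force: 45.0
plate z 23.90619243085564 1282
scraper ([461.4, 108.0], [100.3, 29.6], 10.6) [ 65.40756311 103.85952635]
chip 0.63 [350.0, 276.0, 6.0, 14.0] [442.  -5.  30.]
chip 0.44 [345.0, 290.0, 15.0, 10.0] [432.  55.  29.]
chip 0.4 [313.0, 284.0, 9.0, 4.0] [509.  75.  28.]
plate z 23.98293629977286 776
scraper ([436.2, 115.1], [27.5, 43.4], 10.2) [ 43.72130288 102.93414111]
chip 0.65 [322.0, 277.0, 19.0, 16.0] [447. -12.  30.]
```

View pics/s4c.png

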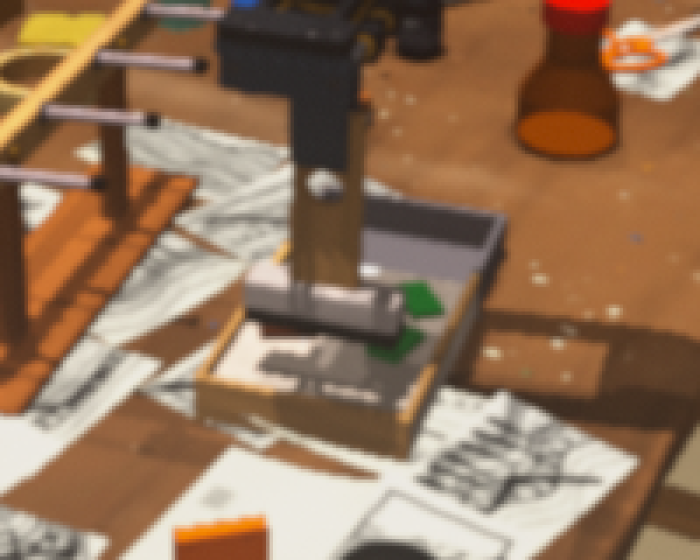

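The scraper (325,310) hangs over the closed end of the board, square to it and clear of the chips. I'll lower it.

```bash
python3 -m pendant '{"translation":[[0,0,12],[0,0,12],[0,0,8],[0,0,5],[0,0,2],[0,0,0],[0,0,0],[0,0,0]],"roll":[0,0,0,0,0,0,0,0],"hand":[255,255,255,255,255,255,255,255]}';python3 -m pendant '{"translation":[[0,0,0.5],[0,0,0.5],[0,0,0],[0,0,0],[0,0,0],[0,0,0],[0,0,0],[0,0,0]],"roll":[0,0,0,0,0,0,0,0],"hand":[255,255,255,255,255,255,255,255]}'
```

```text
time_s: 16.25
ee_pos: [464.4, 106.2, 143.0]
ee_rot: [-180.0, 0.1, -170.9]
force: [0.2, 0.3, -2.3]
gripper_width: 10.0
gripper_force: 45.0
time_s: 16.92
ee_pos: [463.9, 106.0, 141.4]
ee_rot: [-180.0, 0.0, -170.9]
force: [0.8, -0.8, -2.3]
gripper_width: 9.9
gripper_force: 45.0
```

```bash
for i in 1; do :; done; python3 -m pendant '{"translation":[[0,-8,0],[0,-8,0],[0,-8,0],[0,-8,0],[0,-8,0],[0,-8,0],[0,-8,0],[0,-8,0]],"roll":[0,0,0,0,0,0,0,0],"hand":[255,255,255,255,255,255,255,255]}';python3 -m pendant '{"translation":[[0,-8,0],[0,-8,0],[0,-8,0],[0,-8,0],[0,-8,0],[0,-8,0],[0,-8,0],[0,-8,0]],"roll":[0,0,0,0,0,0,0,0],"hand":[255,255,255,255,255,255,255,255]}';python3 -m pendant '{"translation":[[0,-7,0],[0,-7,0],[0,-7,0],[0,-6,0],[0,-5,0],[0,0,0],[0,0,0],[0,0,0]],"roll":[0,0,0,0,0,0,0,0],"hand":[255,255,255,255,255,255,255,255]}'; python3 -m pendant '{"translation":[[0,0,-15],[0,0,-25],[0,0,-35],[0,35,-10],[0,35,0],[0,35,0],[0,35,0],[0,35,0]],"roll":[0,0,0,0,0,0,0,0],"hand":[255,255,255,255,255,255,255,255]}'; python3 - <<'E'
from h import *
for n in ("scene","top"):
    p=env.grab_frame(n); W=cloud(p); save(p,n+"5.png")
    for r in env.regions_of(p,"chip0")[:5]:
        a=W[r["pixels"]]; a=a[~np.isnan(a[:,0])]; print("chip",round(r["score"],2),np.round(r["rect"]).tolist(),np.median(a,0).round() if len(a) else 0)
a=cv2.imread("pics/scene5.png")[220:340,270:420]; b=cv2.imread("pics/top5.png")[220:320,240:390]
cv2.imwrite("pics/c5.png",np.hstack([cv2.resize(a,(395,316),interpolation=3),cv2.resize(b,(395,316),interpolation=3)]))
E
```

```text
time_s: 17.58
ee_pos: [474.2, 41.9, 141.5]
ee_rot: [180.0, 0.0, -170.9]
force: [0.2, 0.0, -2.6]
gripper_width: 9.6
gripper_force: 45.0
time_s: 18.25
ee_pos: [484.3, -21.1, 141.4]
ee_rot: [-180.0, 0.0, -170.9]
force: [-1.1, -0.3, -1.9]
gripper_width: 10.2
gripper_force: 45.0
time_s: 18.92
ee_pos: [489.2, -51.9, 141.4]
ee_rot: [-180.0, -0.0, -170.9]
force: [0.9, -0.2, -1.9]
gripper_width: 9.6
gripper_force: 45.0
time_s: 19.58
ee_pos: [460.8, 122.5, 226.6]
ee_rot: [-180.0, 0.0, -170.9]
force: [0.7, -0.3, -1.2]
gripper_width: 9.6
gripper_force: 45.0
chip 0.62 [322.0, 241.0, 54.0, 72.0] [454. 128. 144.]
chip 0.51 [355.0, 269.0, 9.0, 4.0] [462. -77.  10.]
chip 0.5 [358.0, 262.0, 9.0, 12.0] [ 467. -107.    9.]
chip 0.18 [394.0, 194.0, 23.0, 14.0] [ 455. -322.  125.]
chip 0.67 [339.0, 252.0, 10.0, 8.0] [524. -64.  10.]
```

View pics/c5.png

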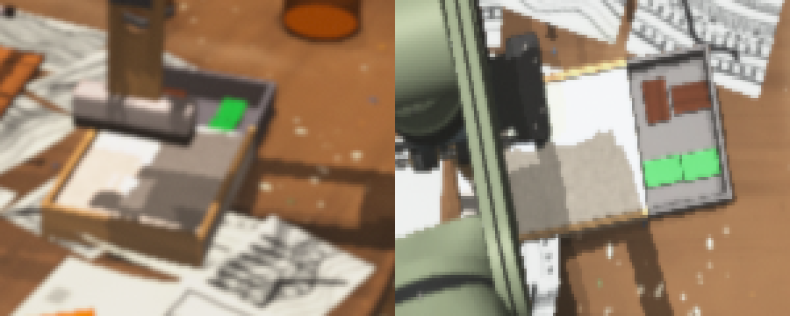

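All four chips lie in the grey trough (right crop: browns at (655,100) and (690,97), greens at (662,170) and (700,165)), and the plate is clear. Next I measure the pegs in the rack frame.

```bash
python3 - <<'E'
from h import *
for f in ("top0","scene0"):
    W=np.load(f+".npy"); q=pts(W,670,50,260,140,175)
    a=np.radians(9.65); c=np.array([682.8,51.2]); d=q[:,:2]-c
    X=d@[np.cos(a),np.sin(a)]; Y=d@[-np.sin(a),np.cos(a)]; Z=q[:,2]
    r=(X>2)&(X<16)&(Z>160); print(f,"rail X",np.percentile(X[r],[1,99]),"Y",np.percentile(Y[r],[0.5,99.5]))
    for y0 in (-135,-45,45,135):
        m=(abs(Y-y0)<20)&(X<-8)&(X>-90)&(Z>150)
        for lo,hi in ((-90,-70),(-70,-40),(-40,-8)):
            s=m&(X>lo)&(X<hi); 
            if s.sum(): print(y0,(lo,hi),s.sum(),"X",X[s].min().round(1),"Y",np.median(Y[s]).round(1),"Zmax",np.percentile(Z[s],[50,95]).round(1))
E
```

```text
top0 rail X [ 2.2339938  15.00800619] Y [-167.86684969  166.70721241]
-135 (-90, -70) 22 X -84.2 Y -134.9 Zmax [169.6 173.3]
-135 (-70, -40) 31 X -69.5 Y -135.1 Zmax [167.5 170.4]
-135 (-40, -8) 34 X -40.0 Y -135.4 Zmax [165.8 170. ]
-45 (-90, -70) 18 X -84.2 Y -45.0 Zmax [170.1 173.1]
-45 (-70, -40) 34 X -69.8 Y -45.5 Zmax [166.8 172.7]
-45 (-40, -8) 34 X -39.5 Y -45.4 Zmax [166.4 169.4]
45 (-90, -70) 16 X -83.0 Y 43.5 Zmax [168.8 171.5]
45 (-70, -40) 34 X -69.8 Y 44.5 Zmax [166.6 171.9]
45 (-40, -8) 33 X -39.7 Y 44.7 Zmax [164.2 168.3]
135 (-90, -70) 17 X -82.5 Y 135.0 Zmax [169.5 173.6]
135 (-70, -40) 34 X -70.0 Y 134.1 Zmax [166.2 170.8]
135 (-40, -8) 35 X -39.4 Y 134.6 Zmax [165.1 168.7]
scene0 rail X [ 2.09189703 15.34606972] Y [-161.88869387  169.95250343]
-135 (-90, -70) 22 X -84.0 Y -132.0 Zmax [167.7 171.7]
-135 (-70, -40) 34 X -68.5 Y -132.9 Zmax [164.8 168.1]
-135 (-40, -8) 38 X -39.4 Y -132.1 Zmax [163.7 166.5]
-45 (-90, -70) 23 X -82.7 Y -42.9 Zmax [167.3 172.3]
-45 (-70, -40) 39 X -69.8 Y -42.8 Zmax [165.  167.8]
-45 (-40, -8) 41 X -38.7 Y -43.0 Zmax [163.  166.5]
45 (-90, -70) 25 X -84.2 Y 47.4 Zmax [167.4 171.7]
45 (-70, -40) 42 X -69.4 Y 46.9 Zmax [165.6 168.4]
45 (-40, -8) 48 X -39.8 Y 47.3 Zmax [163.5 166.6]
135 (-90, -70) 26 X -83.6 Y 137.4 Zmax [168.3 170.7]
135 (-70, -40) 53 X -69.9 Y 136.8 Zmax [165.3 169.1]
135 (-40, -8) 50 X -38.7 Y 137.0 Zmax [163.6 166.2]
```

```bash
python3 -m pendant '{"translation":[[0,0,0],[0,0,0],[0,0,0],[0,0,0],[0,0,0],[0,0,0],[0,0,0],[0,0,0]],"roll":[0.12,0.12,0.12,0.12,0.12,0.12,0.12,0.12],"hand":[255,255,255,255,255,255,255,255]}';python3 -m pendant '{"translation":[[0,0,0],[0,0,0],[0,0,0],[0,0,0],[0,0,0],[-30,0,0],[-30,0,0],[-30,0,0]],"roll":[0.12,0.12,0.12,0.12,0.12,0,0,0],"hand":[255,255,255,255,255,255,255,255]}';python3 -m pendant '{"translation":[[-30,0,0],[-30,0,0],[-30,0,0],[-30,20,0],[-25,30,0],[-9,30,15],[0,12,20],[0,0,9]],"roll":[0,0,0,0,0,0,0,0],"hand":[255,255,255,255,255,255,255,255]}';python3 -m pendant '{"translation":[[0,0,0],[0,0,0],[0,0,0],[0,0,0],[0,0,0],[0,0,0],[0,0,0],[0,0,0]],"roll":[0,0,0,0,0,0,0,0],"hand":[255,255,255,255,255,255,255,255]}'; cat >> h.py <<'E'
A=np.radians(9.65); R0=np.array([682.8,51.2]); ux=np.array([np.cos(A),np.sin(A)]); uy=np.array([-np.sin(A),np.cos(A)])
def rk(p): d=np.asarray(p)[...,:2]-R0; return np.stack([d@ux,d@uy],-1).round(1)
E
python3 - <<'E'
from h import *
s=env.state(); print(rk(s["ee_pos"]),s["ee_pos"],s["ee_rot"],s["qpos"].round(1))
for n in ("scene","top"):
    p=env.grab_frame(n); W=cloud(p); save(p,n+"6.png")
    q=pts(W,*s["ee_pos"][:2],75,62,103); 
    if len(q)>10: print(n,rect(q),rk(rect(q)[0]),"z",np.percentile(q[:,2],[1,99]),len(q))
a=cv2.imread("pics/scene6.png")[150:330,220:420]
cv2.imwrite("pics/c6.png",cv2.resize(a,None,fx=3.5,fy=3.3,interpolation=3))
E
```

```text
time_s: 20.45
ee_pos: [461.8, 119.4, 226.3]
ee_rot: [-180.0, 0.0, 133.7]
force: [-0.2, -1.1, -2.3]
gripper_width: 10.0
gripper_force: 45.0
time_s: 21.12
ee_pos: [476.8, 29.9, 226.4]
ee_rot: [-180.0, 0.1, 99.7]
force: [-0.0, 0.2, -1.0]
gripper_width: 10.0
gripper_force: 45.0
time_s: 21.78
ee_pos: [594.7, -106.1, 179.3]
ee_rot: [-179.9, -0.0, 99.6]
force: [-0.4, 0.2, -1.8]
gripper_width: 10.0
gripper_force: 45.0
time_s: 22.45
ee_pos: [593.5, -103.9, 182.9]
ee_rot: [180.0, 0.0, 99.7]
force: [-0.3, -0.8, -2.4]
gripper_width: 9.6
gripper_force: 45.0
[-114. -138.] [ 593.49591188 -103.9456983   182.86272161] [1.79965455e+02 1.89325337e-02 9.97498419e+01] [-11.   21.9  88.8  -0.   69.3 -20.8]
scene ([591.9, -97.0], [27.2, 103.3], 7.9) [-114.5 -130.9] z [ 66.59094593 102.04352321] 320
```

View pics/c6.png

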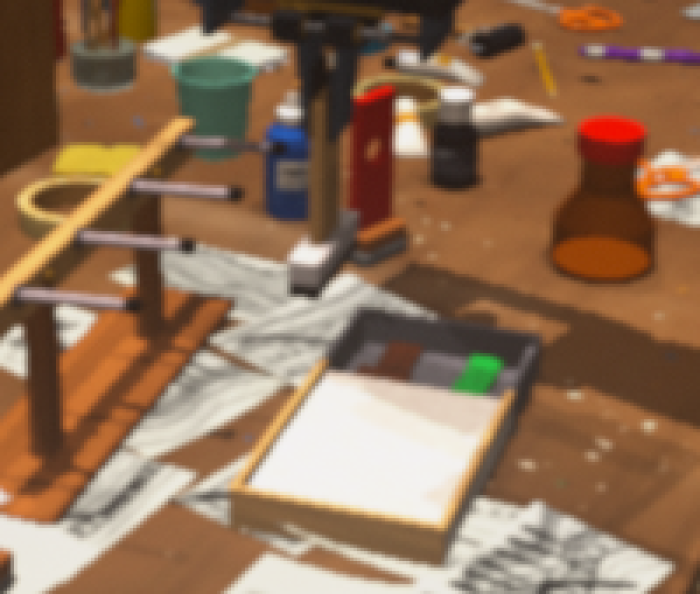

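The scraper hangs in front of peg0 at (320,200), with peg0's ball at (283,148). The measured offset is about 1 mm. I'll thread it on.

```bash
python3 -m pendant '{"translation":[[-1,6,0],[0,6,0],[0,6,0],[0,6,0],[0,6,0],[0,6,0],[0,0,0],[0,0,0]],"roll":[0,0,0,0,0,0,0,0],"hand":[255,255,255,255,255,255,255,255]}'; python3 -m pendant '{"translation":[[0,6,0.4],[0,6,0.4],[0,6,0.4],[0,6,0.4],[0,6,0.4],[0,3,0],[0,0,0],[0,0,0]],"roll":[0,0,0,0,0,0,0,0],"hand":[255,255,255,255,255,255,255,255]}'
```

```text
time_s: 23.22
ee_pos: [629.4, -98.8, 182.1]
ee_rot: [-180.0, -0.0, 99.8]
force: [-0.4, -0.5, -1.6]
gripper_width: 9.5
gripper_force: 45.0
time_s: 23.88
ee_pos: [661.7, -93.3, 180.2]
ee_rot: [-180.0, 0.0, 99.8]
force: [-0.6, 0.0, -3.0]
gripper_width: 9.6
gripper_force: 45.0
```

```bash
python3 -m pendant '{"translation":[[0,0,2],[0,0,2],[0,0,1],[0,0,1],[0,0,1],[0,0,0.5],[0,0,0],[0,0,0]],"roll":[0,0,0,0,0,0,0,0],"hand":[255,255,255,255,255,255,255,255]}'; python3 -m pendant '{"translation":[[0,0,0.5],[0,0,0],[0,0,0],[0,0,0],[0,0,0],[0,0,0],[0,0,0],[0,0,0]],"roll":[0,0,0,0,0,0,0,0],"hand":[255,255,255,255,255,255,255,255]}'
python3 - <<'E'
from h import *
p=env.grab_frame("scene"); save(p,"scene7.png")
a=cv2.imread("pics/scene7.png")[150:260,260:360]
cv2.imwrite("pics/c7.png",cv2.resize(a,None,fx=5,fy=5,interpolation=3))
E
```

```text
time_s: 24.55
ee_pos: [661.7, -93.4, 173.0]
ee_rot: [180.0, 0.0, 99.7]
force: [-0.2, -0.1, -2.2]
gripper_width: 9.5
gripper_force: 45.0
time_s: 25.22
ee_pos: [661.7, -93.4, 172.5]
ee_rot: [180.0, 0.0, 99.7]
force: [-0.2, -0.2, -1.3]
gripper_width: 9.9
gripper_force: 45.0
```

View pics/c7.png

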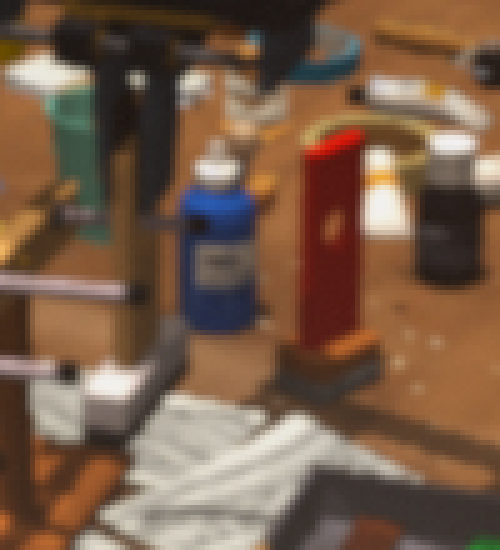

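The peg passes through the eye: ball at (198,225), handle at (130,225). I'll ease down, let go and rise.

```bash
python3 -m pendant '{"translation":[[0,0,0.5],[0,0,0.5],[0,0,0],[0,0,0],[0,0,0],[0,0,0],[0,0,0],[0,0,0]],"roll":[0,0,0,0,0,0,0,0],"hand":[255,255,255,255,255,255,255,255]}'; python3 -m pendant '{"translation":[[0,0,0],[0,0,0],[0,0,0],[0,0,0],[0,0,0],[0,0,0],[0,0,0],[0,0,0]],"roll":[0,0,0,0,0,0,0,0],"hand":[150,150,150,150,150,150,150,150]}';  python3 -m pendant '{"translation":[[0,0,-8],[0,0,-15],[0,0,-25],[0,0,-25],[0,0,-25],[0,0,0],[0,0,0],[0,0,0]],"roll":[0,0,0,0,0,0,0,0],"hand":[150,150,150,150,150,0,0,0]}'; python3 - <<'E'
from h import *
s=env.state(); print(rk(s["ee_pos"]))
for n in ("scene","top"):
    p=env.grab_frame(n); W=cloud(p); save(p,n+"8.png")
    q=pts(W,661,-93,75,60,88); print(n,len(q),rk(rect(q)[0]),rect(q)) if len(q)>10 else 0
    q=pts(W,661,-93,75,175,206); print(n,"top",len(q),rk(rect(q)[0]),rect(q),q[:,2].max()) if len(q)>10 else 0
    q=pts(W,634,-266,60,118,160); print("red",rect(q),len(q))
    q=pts(W,628,296,60,118,160); print("blue",rect(q),len(q))
E
```

```text
time_s: 25.93
ee_pos: [661.8, -93.4, 172.0]
ee_rot: [180.0, 0.0, 99.7]
force: [-1.6, 1.0, 3.9]
gripper_width: 9.8
gripper_force: 45.0
time_s: 26.6
ee_pos: [661.7, -93.3, 171.4]
ee_rot: [-180.0, 0.0, 99.7]
force: [-0.3, -0.3, -0.8]
gripper_width: 37.5
gripper_force: 0.0
time_s: 27.27
ee_pos: [661.4, -93.3, 269.2]
ee_rot: [-180.0, -0.0, 99.7]
force: [-0.1, -0.3, 0.1]
gripper_width: 54.7
gripper_force: 0.0
[ -45.4 -138.9]
scene 287 [ -29.  -131.5] ([676.3, -83.3], [63.8, 107.0], 8.7)
scene top 130 [ -43.9 -135.9] ([662.3, -90.1], [13.4, 53.3], 9.0) 205.75871307896227
red ([635.3, -265.9], [53.5, 17.3], 81.9) 159
blue ([626.7, 296.5], [14.8, 47.2], 1.7) 305
red ([635.3, -266.2], [43.3, 13.6], 74.7) 124
blue ([628.0, 295.2], [11.7, 44.5], 1.8) 126
```

```bash
python3 -m pendant '{"translation":[[-28,-9,0],[-28,-9,0],[-28,-9,0],[-28,-9,0],[-28,-9,0],[-25,-10,0],[0,0,0],[0,0,0]],"roll":[0,0,0,0,0,0,0.108,0.108],"hand":[130,130,130,130,130,130,130,130]}'; python3 -m pendant '{"translation":[[0,0,0],[0,0,0],[0,0,25],[0,0,25],[0,0,20],[0,0,0],[0,0,0],[0,0,0]],"roll":[0.108,0.108,0,0,0,0,0,0],"hand":[130,130,130,130,130,130,130,130]}'; python3 - <<'E'
from h import *
s=env.state(); print(s["ee_pos"],s["ee_rot"])
p=env.grab_frame("scene"); W=cloud(p); save(p,"scene9.png")
q=pts(W,635,-266,60,118,154); print("red",rect(q),len(q))
b=cv2.imread("pics/scene9.png")[150:300,250:410]
cv2.imwrite("pics/c9.png",cv2.resize(b,None,fx=4,fy=4,interpolation=3))
E
```

```text
time_s: 28.03
ee_pos: [634.4, -267.1, 267.6]
ee_rot: [-179.8, -0.1, 86.9]
force: [0.0, -0.5, -0.6]
gripper_width: 44.8
gripper_force: 0.0
time_s: 28.7
ee_pos: [635.9, -265.5, 200.3]
ee_rot: [179.9, 0.0, 75.0]
force: [0.7, 0.4, -0.0]
gripper_width: 44.7
gripper_force: 0.0
[ 635.90760051 -265.49259749  200.27822415] [1.79930730e+02 1.33459854e-02 7.49895962e+01]
red ([636.6, -263.8], [51.5, 16.9], 73.7) 156
```

View pics/c9.png

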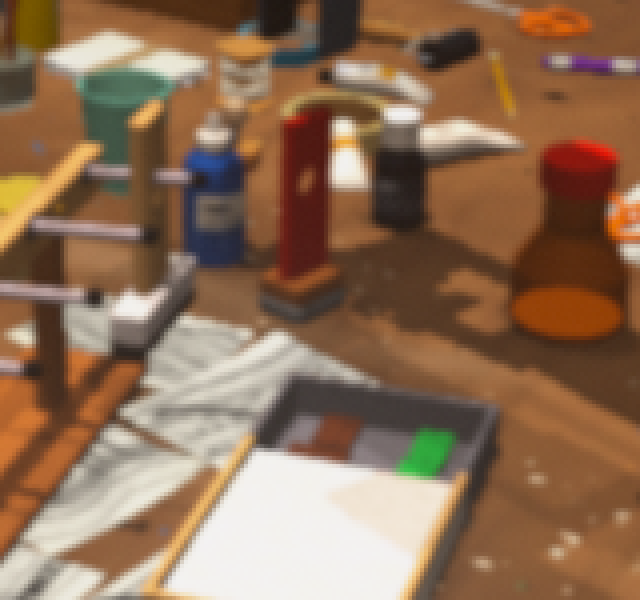

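The scraper hangs on peg0 at (150,230), and the open fingers are above the red dabber at (303,190). I'll grip it and lift.

```bash
python3 -m pendant '{"translation":[[0,0,20],[0,0,25],[0,0,20],[0,0,12],[0,0,6.3],[0,0,0],[0,0,0],[0,0,0]],"roll":[0,0,0,0,0,0,0,0],"hand":[130,130,130,130,130,130,130,130]}'; python3 -m pendant '{"translation":[[0,0,0],[0,0,0],[0,0,0],[0,0,0],[0,0,0],[0,0,0],[0,0,0],[0,0,0]],"roll":[0,0,0,0,0,0,0,0],"hand":[255,255,255,255,255,255,255,255]}' 40;python3 -m pendant '{"translation":[[0,0,0],[0,0,0],[0,0,0],[0,0,0],[0,0,0],[0,0,0],[0,0,0],[0,0,0]],"roll":[0,0,0,0,0,0,0,0],"hand":[255,255,255,255,255,255,255,255]}'; python3 -m pendant '{"translation":[[0,0,-10],[0,0,-20],[0,0,-20],[0,0,-15.5],[0,0,0],[0,0,0],[0,0,0],[0,0,0]],"roll":[0,0,0,0,-0.108,-0.108,-0.108,-0.108],"hand":[255,255,255,255,255,255,255,255]}'; python3 -c "
from h import *
s=env.state(); print(rk(s['ee_pos']),s['ee_pos'],s['ee_rot'])"
```

```text
time_s: 29.42
ee_pos: [636.4, -265.8, 117.9]
ee_rot: [179.8, 0.0, 75.0]
force: [0.3, 1.0, -0.8]
gripper_width: 45.0
gripper_force: 0.0
time_s: 30.08
ee_pos: [635.4, -265.3, 116.1]
ee_rot: [-180.0, 0.0, 75.0]
force: [0.1, 0.5, 0.2]
gripper_width: 9.9
gripper_force: 40.0
time_s: 30.75
ee_pos: [635.3, -265.3, 116.1]
ee_rot: [-180.0, 0.0, 75.0]
force: [0.7, 0.5, -0.2]
gripper_width: 10.2
gripper_force: 40.0
time_s: 31.42
ee_pos: [635.4, -265.3, 182.3]
ee_rot: [180.0, 0.0, 100.0]
force: [0.0, 0.1, -1.3]
gripper_width: 9.9
gripper_force: 40.0
[ -99.8 -304.1] [ 635.39865001 -265.27923651  182.33325287] [1.79979225e+02 1.90068418e-02 1.00048275e+02]
```

```bash
python3 -m pendant '{"translation":[[0,-25,0],[0,-25,0],[35,0,0],[35,0,0],[35,0,0],[35,0,0],[35,0,0],[35,0,0]],"roll":[0.006,0,0,0,0,0,0,0],"hand":[255,255,255,255,255,255,255,255]}'; python3 -m pendant '{"translation":[[35,0,0],[35,0,0],[35,0,0],[24,0,0],[10,20,0],[0,15,1],[0,0,0],[0,0,0]],"roll":[0,0,0,0,0,0,0,0],"hand":[255,255,255,255,255,255,255,255]}';python3 - <<'E'
from h import *
s=env.state(); print(rk(s["ee_pos"]),s["ee_pos"],s["ee_rot"],s["force"])
for n in ("scene","top"):
    p=env.grab_frame(n); W=cloud(p); save(p,n+"10.png")
    for z0,z1 in ((64,96),(100,150)):
        q=pts(W,*s["ee_pos"][:2],50,z0,z1); 
        if len(q)>10: print(n,z0,rect(q),rk(rect(q)[0]),"z",np.percentile(q[:,2],[1,99]),len(q))
E
```

```text
time_s: 32.08
ee_pos: [551.3, -65.0, 182.3]
ee_rot: [180.0, 0.0, 99.4]
force: [1.1, -0.3, -0.7]
gripper_width: 9.7
gripper_force: 40.0
time_s: 32.75
ee_pos: [563.7, 76.6, 180.8]
ee_rot: [-180.0, 0.0, 99.4]
force: [-0.2, -0.1, -2.1]
gripper_width: 9.8
gripper_force: 40.0
[-113.2   45. ] [563.66108654  76.60067522 180.76926438] [-1.79969085e+02  1.48755724e-02  9.94311363e+01] [-0.23424873 -0.05904258 -2.12771993]
scene 64 ([563.9, 78.5], [40.2, 60.6], 8.5) [-112.6   46.8] z [66.68826428 95.6768727 ] 349
scene 100 ([563.3, 79.7], [12.3, 47.4], 8.3) [-113.    48.1] z [100.5546353  149.08346307] 196
```

```bash
python3 -m pendant '{"translation":[[0,6,-0.5],[0,6,0],[0,6,0],[0,6,0],[0,6,0],[0,6,0],[0,0,0],[0,0,0]],"roll":[0,0,0,0,0,0,0,0],"hand":[255,255,255,255,255,255,255,255]}'; python3 -m pendant '{"translation":[[0,6,0.4],[0,6,0.4],[0,6,0.4],[0,6,0.4],[0,6,0.4],[0,2,0],[0,0,0],[0,0,0]],"roll":[0,0,0,0,0,0,0,0],"hand":[255,255,255,255,255,255,255,255]}'
```

```text
time_s: 33.52
ee_pos: [599.4, 82.3, 180.9]
ee_rot: [-180.0, 0.0, 99.4]
force: [0.0, 0.7, -2.4]
gripper_width: 9.5
gripper_force: 40.0
time_s: 34.18
ee_pos: [630.7, 87.5, 178.9]
ee_rot: [-180.0, 0.0, 99.4]
force: [0.3, 0.1, -2.0]
gripper_width: 10.1
gripper_force: 40.0
```

```bash
python3 -m pendant '{"translation":[[0,0,2],[0,0,2],[0,0,1],[0,0,1],[0,0,1],[0,0,0],[0,0,0],[0,0,0]],"roll":[0,0,0,0,0,0,0,0],"hand":[255,255,255,255,255,255,255,255]}'; python3 -m pendant '{"translation":[[0,0,0.5],[0,0,0.5],[0,0,0.4],[0,0,0],[0,0,0],[0,0,0],[0,0,0],[0,0,0]],"roll":[0,0,0,0,0,0,0,0],"hand":[255,255,255,255,255,255,255,255]}'
```

```text
time_s: 34.85
ee_pos: [630.8, 87.5, 172.2]
ee_rot: [180.0, 0.0, 99.4]
force: [0.4, 0.0, -0.5]
gripper_width: 10.0
gripper_force: 40.0
time_s: 35.52
ee_pos: [630.8, 87.5, 171.0]
ee_rot: [180.0, 0.0, 99.4]
force: [-0.9, -1.1, 0.9]
gripper_width: 9.6
gripper_force: 40.0
```

```bash
python3 -m pendant '{"translation":[[0,0,0],[0,0,0],[0,0,0],[0,0,0],[0,0,0],[0,0,0],[0,0,0],[0,0,0]],"roll":[0,0,0,0,0,0,0,0],"hand":[150,150,150,150,150,150,150,150]}';  python3 -m pendant '{"translation":[[0,0,-8],[0,0,-15],[0,0,-25],[0,0,-25],[0,0,-25],[0,0,0],[0,0,0],[0,0,0]],"roll":[0,0,0,0,0,0.069,0.069,0],"hand":[150,150,150,150,150,130,130,130]}'; python3 - <<'E'
from h import *
s=env.state(); print(s["ee_pos"],s["ee_rot"])
for n in ("scene","top"):
    p=env.grab_frame(n); W=cloud(p); save(p,n+"11.png")
    q=pts(W,631,87,60,175,206); print(n,"top",len(q),rk(rect(q)[0]),rect(q),q[:,2].max()) if len(q)>10 else 0
    q=pts(W,628,296,60,118,160); print("blue",rect(q),len(q))
E
```

```text
time_s: 36.18
ee_pos: [630.7, 87.5, 170.7]
ee_rot: [-180.0, 0.0, 99.4]
force: [-0.4, 0.7, 0.3]
gripper_width: 37.4
gripper_force: 0.0
time_s: 36.85
ee_pos: [631.0, 87.6, 270.1]
ee_rot: [179.9, -0.0, 91.4]
force: [-0.5, -0.3, 0.3]
gripper_width: 44.6
gripper_force: 0.0
[630.95663069  87.57505161 270.07488851] [ 1.79887242e+02 -4.95317071e-03  9.14266564e+01]
scene top 183 [-43.   44.9] ([632.9, 88.3], [15.0, 47.8], 13.8) 205.96250781170795
blue ([627.2, 297.0], [13.8, 48.4], 2.7) 305
blue ([627.4, 295.0], [12.1, 45.9], 3.4) 125
```

```bash
python3 -m pendant '{"translation":[[29.7,0.2,0],[29.7,0.3,0],[29.7,0.2,0],[29.7,0.3,0],[29.7,0.2,0],[29.7,0.3,0],[29.7,0.2,0],[0,0,0]],"roll":[0,0,0,0,0,0,0,0],"hand":[130,130,130,130,130,130,130,130]}'; python3 -m pendant '{"translation":[[0,0,0],[0,0,25],[0,0,25],[0,0,20],[0,0,0],[0,0,0],[0,0,0],[0,0,0]],"roll":[0,0,0,0,0,0,0,0],"hand":[130,130,130,130,130,130,130,130]}'; python3 - <<'E'
from h import *
s=env.state(); print(s["ee_pos"],s["ee_rot"])
p=env.grab_frame("scene"); W=cloud(p); save(p,"scene12.png")
q=pts(W,628,296,60,118,154); print("blue",rect(q),len(q))
b=cv2.imread("pics/scene12.png")[170:340,170:370]
cv2.imwrite("pics/c12.png",cv2.resize(b,None,fx=3.5,fy=3.5,interpolation=3))
E
```

```text
time_s: 37.62
ee_pos: [626.1, 300.9, 267.6]
ee_rot: [-179.9, -0.2, 91.9]
force: [0.5, -1.2, 0.8]
gripper_width: 44.7
gripper_force: 0.0
time_s: 38.28
ee_pos: [628.1, 295.3, 200.9]
ee_rot: [179.8, -0.1, 91.5]
force: [0.3, 0.4, 0.3]
gripper_width: 45.0
gripper_force: 0.0
[628.10424671 295.27586857 200.94800119] [ 1.79799778e+02 -6.94524309e-02  9.14673718e+01]
blue ([627.0, 296.0], [14.3, 48.4], 2.5) 308
```

View pics/c12.png

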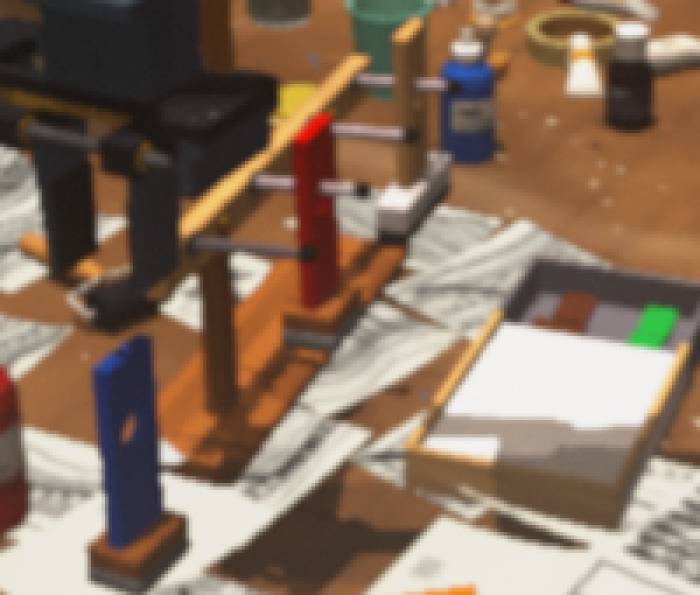

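The red dabber hangs on peg2 at (318,200) with the scraper behind it on peg0, and the fingers are above the blue one at (125,440). I'll grip it, lift it and bring it in front of peg3.

```bash
python3 -m pendant '{"translation":[[0,0,20],[0,0,25],[0,0,20],[0,0,12],[0,0,7],[0,0,0],[0,0,0],[0,0,0]],"roll":[0,0,0,0,0,0,0,0],"hand":[130,130,130,130,130,130,130,130]}'; python3 -m pendant '{"translation":[[0,0,0],[0,0,0],[0,0,0],[0,0,0],[0,0,0],[0,0,0],[0,0,0],[0,0,0]],"roll":[0,0,0,0,0,0,0,0],"hand":[255,255,255,255,255,255,255,255]}' 40;python3 -m pendant '{"translation":[[0,0,0],[0,0,0],[0,0,0],[0,0,0],[0,0,0],[0,0,0],[0,0,0],[0,0,0]],"roll":[0,0,0,0,0,0,0,0],"hand":[255,255,255,255,255,255,255,255]}'; python3 -m pendant '{"translation":[[0,0,-10],[0,0,-20],[0,0,-20],[0,0,-15],[0,0,0],[0,0,0],[0,-20,0],[0,-30,0]],"roll":[0,0,0,0,-0.071,-0.071,0,0],"hand":[255,255,255,255,255,255,255,255]}';  python3 -m pendant '{"translation":[[0,-30,0],[0,-27,0],[-25,0,0],[-30,0,0],[-30,0,0],[-30,0,0],[0,0,0],[0,0,0]],"roll":[0,0,0,0,0,0,0,0],"hand":[255,255,255,255,255,255,255,255]}';python3 - <<'E'
from h import *
s=env.state(); print(rk(s["ee_pos"]),s["ee_pos"],s["ee_rot"],s["force"])
for n in ("scene","top"):
    p=env.grab_frame(n); W=cloud(p); save(p,n+"13.png")
    for z0,z1 in ((64,96),(100,150)):
        q=pts(W,*s["ee_pos"][:2],50,z0,z1); 
        if len(q)>10: print(n,z0,rect(q),rk(rect(q)[0]),"z",np.percentile(q[:,2],[1,99]),len(q))
E
```

```text
time_s: 39.0
ee_pos: [628.0, 295.8, 116.4]
ee_rot: [179.8, -0.1, 91.5]
force: [1.3, -0.5, -0.0]
gripper_width: 44.6
gripper_force: 0.0
time_s: 39.67
ee_pos: [627.1, 295.4, 114.8]
ee_rot: [180.0, 0.0, 91.5]
force: [0.1, -0.9, 1.0]
gripper_width: 9.6
gripper_force: 40.0
time_s: 40.33
ee_pos: [627.1, 295.4, 114.8]
ee_rot: [180.0, 0.0, 91.5]
force: [-0.9, -0.2, 1.7]
gripper_width: 9.3
gripper_force: 40.0
time_s: 41.0
ee_pos: [579.0, 287.2, 179.2]
ee_rot: [179.9, -0.0, 99.6]
force: [0.5, -0.1, -1.7]
gripper_width: 9.9
gripper_force: 40.0
time_s: 41.67
ee_pos: [540.9, 163.1, 180.0]
ee_rot: [180.0, -0.0, 99.5]
force: [0.6, -0.3, -1.1]
gripper_width: 9.7
gripper_force: 40.0
[-121.2  134.1] [540.85679539 163.05893422 180.04880695] [ 1.79998768e+02 -2.18210373e-02  9.94672564e+01] [ 0.57982379 -0.32684755 -1.06833901]
scene 64 ([540.1, 166.6], [39.1, 55.9], 8.6) [-121.3  137.7] z [66.84743406 95.64828887] 384
scene 100 ([541.2, 164.9], [11.9, 50.2], 9.6) [-120.5  135.8] z [100.66288697 149.19436619] 251
```

```bash
python3 -m pendant '{"translation":[[0,8,0],[0,8,0],[0,6,0],[0,6,0],[0,6,0],[0,6,0],[0,6,0],[0,0,0]],"roll":[0,0,0,0,0,0,0,0],"hand":[255,255,255,255,255,255,255,255]}'; python3 -m pendant '{"translation":[[0,6,0.4],[0,6,0.4],[0,6,0.4],[0,6,0.4],[0,6,0.4],[0,0,0],[0,0,0],[0,0,0]],"roll":[0,0,0,0,0,0,0,0],"hand":[255,255,255,255,255,255,255,255]}'
```

```text
time_s: 42.43
ee_pos: [587.5, 172.1, 179.5]
ee_rot: [179.9, 0.0, 99.6]
force: [0.2, 0.1, -1.4]
gripper_width: 10.0
gripper_force: 40.0
time_s: 43.1
ee_pos: [615.5, 176.8, 177.6]
ee_rot: [-180.0, 0.0, 99.6]
force: [0.5, -0.4, -0.4]
gripper_width: 9.9
gripper_force: 40.0
```

```bash
python3 -m pendant '{"translation":[[0,0,2],[0,0,2],[0,0,1],[0,0,1],[0,0,1],[0,0,0.5],[0,0,0],[0,0,0]],"roll":[0,0,0,0,0,0,0,0],"hand":[255,255,255,255,255,255,255,255]}'; python3 -m pendant '{"translation":[[0,0,0.3],[0,0,0.3],[0,0,0.3],[0,0,0],[0,0,0],[0,0,0],[0,0,0],[0,0,0]],"roll":[0,0,0,0,0,0,0,0],"hand":[255,255,255,255,255,255,255,255]}'
```

```text
time_s: 43.77
ee_pos: [615.7, 176.9, 170.2]
ee_rot: [180.0, 0.0, 99.6]
force: [0.1, 0.1, -1.3]
gripper_width: 10.0
gripper_force: 40.0
time_s: 44.43
ee_pos: [615.8, 176.9, 169.6]
ee_rot: [180.0, 0.0, 99.6]
force: [-1.0, 0.6, 1.5]
gripper_width: 9.8
gripper_force: 40.0
```

Contact. I'll release, rise, back away and check everything.

```bash
python3 -m pendant '{"translation":[[0,0,0],[0,0,0],[0,0,0],[0,0,0],[0,0,0],[0,0,0],[0,0,0],[0,0,0]],"roll":[0,0,0,0,0,0,0,0],"hand":[150,150,150,150,150,150,150,150]}';  python3 -m pendant '{"translation":[[0,0,-8],[0,0,-15],[0,0,-25],[0,0,-25],[0,0,-25],[0,-20,-10],[0,-30,0],[0,-30,0]],"roll":[0,0,0,0,0,0,0,0],"hand":[150,150,150,150,150,150,150,150]}';python3 -m pendant '{"translation":[[30,-30,0],[35,-20,0],[35,-20,0],[35,-20,0],[35,-10,0],[0,0,0],[0,0,0],[0,0,0]],"roll":[0,0,0,0,0,0,0,0],"hand":[150,150,150,150,150,150,150,150]}'; python3 - <<'E'
from h import *
s=env.state(); print(s["ee_pos"])
for n in ("scene","top"):
    p=env.grab_frame(n); W=cloud(p); save(p,n+"14.png")
    for y in (-135,45,135):
        c=R0-45*ux+y*uy; q=pts(W,*c,40,178,208); print(n,y,len(q),(rk(rect(q)[0]),rect(q),q[:,2].max()) if len(q)>10 else 0)
    q=pts(W,458,-337,75,122,135); print("stopper",circ(q),np.median(q[:,2]))
    for r in env.regions_of(p,"chip0")[:5]:
        a=W[r["pixels"]]; a=a[~np.isnan(a[:,0])]; print("chip",round(r["score"],2),np.median(a,0).round() if len(a) else 0)
a=cv2.imread("pics/scene14.png")[150:340,190:430]; b=cv2.imread("pics/top14.png")[160:310,200:480]
cv2.imwrite("pics/c14.png",np.vstack([cv2.resize(a,(500,330),interpolation=3),cv2.resize(b,(500,268),interpolation=3)]))
E
```

```text
time_s: 45.1
ee_pos: [615.7, 176.8, 169.3]
ee_rot: [180.0, 0.0, 99.6]
force: [0.7, -0.2, 0.1]
gripper_width: 37.9
gripper_force: 0.0
time_s: 45.77
ee_pos: [536.7, 163.5, 278.7]
ee_rot: [179.8, -0.0, 99.6]
force: [-0.0, 0.5, 0.2]
gripper_width: 37.4
gripper_force: 0.0
time_s: 46.43
ee_pos: [410.7, 313.6, 277.7]
ee_rot: [180.0, 0.0, 99.7]
force: [0.5, -0.6, 0.9]
gripper_width: 37.4
gripper_force: 0.0
[410.66695699 313.63491411 277.73530401]
scene -135 0 0
scene 45 173 (array([-43.6,  42.9]), ([632.6, 86.2], [14.4, 53.1], 11.4), np.float64(206.29580074244427))
scene 135 203 (array([-43.4, 136.1]), ([617.2, 178.1], [13.0, 49.3], 11.3), np.float64(207.23426810731507))
stopper ((462.37591552734375, -335.3665771484375), 30.683713912963867) 128.02697874950798
chip 0.69 [ 456. -323.  124.]
chip 0.57 [524. -66.  10.]
chip 0.21 [ 450. -313.   47.]
top -135 120 (array([ -44. , -137.4]), ([662.5, -91.6], [11.7, 44.5], 9.2), np.float64(207.6531793712286))
top 45 120 (array([-44.3,  42.8]), ([631.9, 86.0], [12.2, 44.2], 10.1), np.float64(207.92027697649132))
top 135 125 (array([-44. , 136.1]), ([616.6, 178.0], [12.9, 44.5], 8.6), np.float64(207.72811582736517))
stopper ((458.8154602050781, -338.0223693847656), 27.533565521240234) 128.99109395526875
chip 0.53 [ 466. -109.   10.]
chip 0.48 [526. -64.  10.]
chip 0.4 [461. -70.  10.]
```

View pics/c14.png

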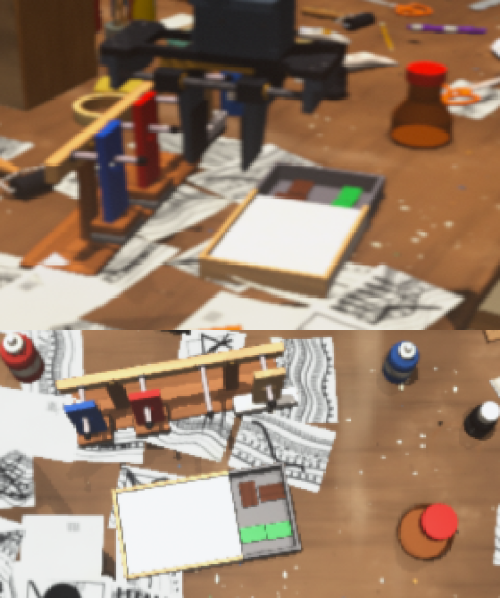

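The blue dabber (85,415), red dabber (147,405) and scraper (265,385) hang on their pegs. All four chips are in the trough, the stopper is home at (438,520), and the bottles haven't moved. I'm handing in.

```bash
python3 -c "
from workcell import env
print(env.job_done())"
```

```text
the job is handed in; nothing more can be done
None
```

The job is handed in: the stopper is fully home in the flask, all four offcuts are in the trough, and the scraper (first peg from the right), red dabber (third) and blue dabber (fourth) hang on the rack; the yellow dabber was absent, the three bottles were left alone, and no verdict came back.

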